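# Sort spring clamps by feel and clamp up a glued strip

## Task

Four look-alike spring clamps are clipped on the aluminium rail; some are sound, others have a tired spring that gives too easily to trust with a glue joint. Find out which by squeezing them, then clip a sound one over each green caul of the strip on the gluing stand, and put the tired ones in the grey scrap tray. Leave the oil bottle, the round tin and the screwdriver where they are.

Things in the scene. Friction and masses are not known exactly. Their poses are not given: they have to be found in the camera images.
- clip_rail: Clamp rail, fixed: wooden foot 56 x 236 mm, 12 mm thick, with an upright aluminium flat bar 6 mm thick (x) and 226 mm long (y), its top edge at z = 42 mm. Origin: centre of the underside; y runs along the bar, x across it, z up. The four spring clamps are clipped on the bar, jaws down and handles up, one at each rail_place.
- rail_place_1 (a point): Point on the top edge of the rail's bar, 42 mm above the table, where one clamp stands at the start (within 5 mm along the bar); places are 52 mm apart, the order is new every time. Axes as clip_rail. Clamp: black arms, steel coil pivot, orange jaw and handle pads; 83 mm tall, 22 mm wide (y), 50 g.
- rail_place_2 (a point): Point on the top edge of the rail's bar, 42 mm above the table, where one clamp stands at the start (within 5 mm along the bar); places are 52 mm apart, the order is new every time. Axes as clip_rail. On a 6 mm edge its jaw tips hang 20 mm below the edge's top; its handle pads, 24 mm tall, are centred 50 mm above it and measure 46 mm over both (x).
- rail_place_3 (a point): Point on the top edge of the rail's bar, 42 mm above the table, where one clamp stands at the start (within 5 mm along the bar); places are 52 mm apart, the order is new every time. Axes as clip_rail. Squeezing the handles together (x) opens the jaws equally; at 36 mm over the handles they are about 16 mm open, enough to lift off or lower over a 6 mm edge. Let go, and it grips.
- rail_place_4 (a point): Point on the top edge of the rail's bar, 42 mm above the table, where one clamp stands at the start (within 5 mm along the bar); places are 52 mm apart, the order is new every time. Axes as clip_rail. At 40 mm over the handles a sound clamp pushes back on each finger with about 18 N, a tired one with about 5 N (at 36 mm: 23 and 9 N). All look alike.
- glue_stand: Gluing stand, fixed: plywood block 64 x 196 mm, 14 mm thick, with two low wooden fences (top 18 mm above the table) that hold a thin two-ply strip on edge (3 mm thick, 170 mm long along y, top 39 mm above the table). Two pairs of green cauls sit over the strip. Origin: centre of the underside; y along the strip, z up.
- caul_1: Pair of green cauls, one each side of the strip near the stand's +y end; strip and cauls together are 6 mm thick (x) and 36 mm long (y). Origin: middle of their top edge, 42 mm above the table; axes as glue_stand. A clamp goes on from above with a jaw either side in x; with its jaw tips 20 mm below this point it clears the fences by 4 mm.
- caul_2: The same, nearer the stand's -y end, 90 mm from caul_1.
- scrap_tray: Open grey scrap tray, fixed: 108 mm (x) by 150 mm (y) outside, 32 mm high, walls 3 mm. Origin: centre of the underside. It may stand to the left or the right of the stand.
- oil_bottle: Loose white oil bottle with red spout, 32 mm across, 90 mm tall; a bystander. Origin: centre of the underside.
- pin_tin: Loose round tin with blue-rimmed lid, 52 mm across, 23 mm tall; a bystander. Origin: centre of the underside.
- small_driver: Loose small screwdriver with red handle, 120 mm long, lying; a bystander. Origin: under its middle.

How it is judged:
By the outcome, as a careful person would: the job done as asked, in the order asked, and still so for the second after the job is handed in, with the robot touching nothing.
It also fails if it takes over 67 s, if anything falls off the work surface, if the arm or the gripper's body presses on something with over 40 N, if the wrist force passes 120 N, or if a joint passes its speed limit or range.

## Robot

A 6-joint arm with a two-finger parallel gripper is mounted at the origin on the work surface; the furniture and walls round the work are solid. World frame = base frame: x ahead of the robot, y to its left, z up, the work surface at z = 0. Lengths are in m, angles in rad, forces in N, time in s.
With the tool pointing down it reaches from about 0.275 to 1 m from the base axis. Payload 8.4 kg.
Tool frame: the origin (TCP) lies at the very end of the fingers, on their centre line; the grasp point (between the pads) lies 19 mm behind it (manip.grasp_offset is the distance from the TCP to the grasp point, in m); z points along the fingers, y is the line along which they close (so a half turn about z gives the same grasp; the last joint's range is limited). The gripper opens to 85 mm and grips with 20 to 120 N. Pads are 22 mm wide; open, the fingers measure 114 mm over their backs; the gripper's body (76 mm by 85 mm) begins 54 mm behind the grasp point. The pads swing forward as they close: fully open they stand 13 mm farther back than shut.
Start: joints at [1.288, 0.353, 1.633, -0, 1.155, -0.002], TCP at [0.173, 0.601, 0.231] pointing down, gripper open.
Joint ranges: [-2.63, 2.63], [-0.92, 2.1], [0.06, 2.66], [-1.3, 4.44], [0, 2.69], [-3.02, 3.02]. Speed limits (rad/s): [2.22, 2.22, 2.79, 3.14, 3.14, 3.14].

## Interface

Orientations are given as a unit quaternion [w, x, y, z].
In Python, from workcell import manip gives the robot as it stands.
- The arm moves only by the shell command python3 inch.py 'ROWS'. ROWS is a JSON object with one list for each field, all of the same length, 1 to 5, a row being the entries at one place: rx, ry, rz (a rotation vector in rad), dx, dy, dz (the shift in m), jaw (the finger opening in m); each row is the pose to reach, as a shift and turn from the pose commanded when the command began, along the tool's axes at that moment; what a row does not reach only later rows make up. A row lasts 1/8 s, in which the tool goes at most 0.0625 m and 0.188 rad, less where a joint would pass 70% of its speed; a pose out of reach is approached as far as the arm can. The fingers move at their own pace and stop on an object; the grip force is fixed at half the most. Time passes only in rows, so rows that do not move let the fingers close. It prints the time, the measured TCP pose, the force, the opening and the grip force at its end. Input that does not fit is refused with a message, and nothing moves.
- manip.read_state(): the state, without advancing time (a new reading comes with each control period).
- manip.capture(name): name is "scene" or "top" or "wrist"; returns the picture (384x512x3 uint8, red, green, blue); there is no depth.
- manip.get_calibration(name): a dict with "K" (3x3 intrinsics, pixels), "D" ([k1, k2, p1, p2, k3] as OpenCV has them; the pictures are not rectified), "T" (4x4, takes a point from camera to world coordinates). Camera axes: x right, y up, looking along -z (the intrinsics and any distortion apply to the point x, -y, -z); pixel columns grow to the right and rows downward; lengths in m; the calibration is good to about 2 mm. A picture is of the moment at which its call begins: read the wrist's pose just before it. get_calibration takes no time and is no camera call; for the wrist camera it gives the pose at the moment of the call.
- manip.job_done(): hands the job in; it is judged then, once.
The state is a dict: "clock": time; "joints": joint angles; "joint_velocities": joint speeds; "joint_efforts": joint torques, N m; "tcp_pos": TCP position; "tool_rot": TCP orientation; "wrist_force": force on the tool from outside, world axes, zero at the start; "wrist_torque": the same for the moment, N m; "width": finger opening in m; "grasp_force": force on a finger pad.
Only numpy, scipy, OpenCV 4.12 (cv2) and the standard library are available. Lean on these libraries where they do the work, as an engineer would, in place of code of your own. Each camera call takes 0.05 s, during which the arm holds its last target. There are 200 camera calls.

## Working session

There is one attempt and no reset: what is moved stays moved. The work goes in short steps, Python scripts to look and compute and a shell command to move; the robot and the scene stay as the last step left them, time stands still between calls to the robot, and variables do not carry over. Pictures are saved under pics/ and viewed, at most 10 in all, crops included, and the job is handed in when it is done.

```bash
ls; mkdir -p pics; python3 - <<'E'
from workcell import manip
import cv2,numpy as np
a=manip.capture("scene");b=manip.capture("top")
cv2.imwrite("pics/scene.png",a[...,::-1]);cv2.imwrite("pics/top.png",b[...,::-1])
for n in("scene","top"):
  c=manip.get_calibration(n);print(n,np.round(c["K"],1).tolist(),np.round(c["D"],3),np.round(c["T"],3).tolist())
s=manip.read_state();print({k:np.round(v,3).tolist() for k,v in s.items()})
E
```

```text
inch.py
pics
workcell.py
scene [[377.4, 0.0, 253.2], [0.0, 377.4, 192.3], [0.0, 0.0, 1.0]] [-0.068  0.     0.     0.     0.   ] [[0.591, 0.602, -0.538, -0.103], [-0.807, 0.436, -0.398, -0.42], [-0.005, 0.669, 0.743, 0.876], [0.0, 0.0, 0.0, 1.0]]
top [[472.1, 0.0, 255.8], [0.0, 472.1, 186.6], [0.0, 0.0, 1.0]] [-0.073  0.     0.     0.     0.   ] [[-0.027, 0.998, -0.054, 0.434], [-1.0, -0.027, -0.005, -0.001], [-0.007, 0.054, 0.999, 1.208], [0.0, 0.0, 0.0, 1.0]]
{'clock': 0.1, 'joints': [1.288, 0.354, 1.634, 0.0, 1.155, -0.002], 'joint_velocities': [0.0, -0.0, -0.001, 0.001, 0.0, 0.001], 'joint_efforts': [0.001, -60.635, -34.282, 0.0, 0.004, 0.0], 'tcp_pos': [0.173, 0.6, 0.231], 'tool_rot': [-0.0, 0.14, 0.99, -0.001], 'wrist_force': [0.111, -0.318, -0.112], 'wrist_torque': [-0.009, 0.015, -0.018], 'grasp_force': 0.0, 'width': 0.085}
```

View pics/top.png

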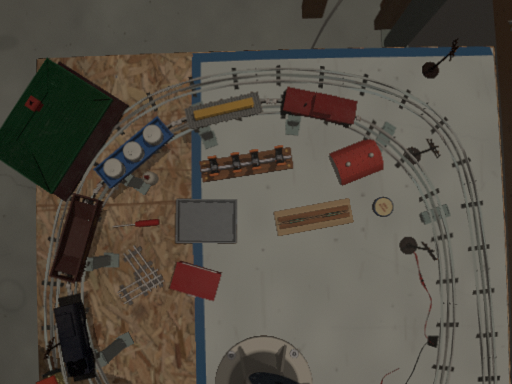

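View pics/scene.png

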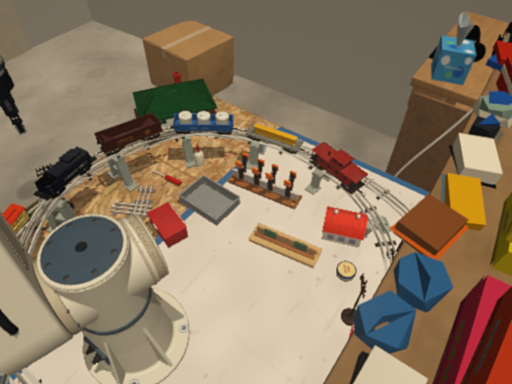

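Top view: rail with four clamps around (247,163), stand around (313,216), tray (206,221), bottle (149,178), tin (383,207), driver (145,223). The red house (356,160) and wagons are close to the rail.

```bash
cat > h.py <<'E'
from workcell import manip
import cv2,numpy as np
from scipy.spatial.transform import Rotation as R
def rays(n,px,c=None):
    c=c or manip.get_calibration(n); u=cv2.undistortPoints(np.float64(px).reshape(-1,1,2),np.array(c["K"]),np.array(c["D"]))[:,0]
    T=np.array(c["T"]); d=np.c_[u[:,0],-u[:,1],-np.ones(len(u))]@T[:3,:3].T
    return T[:3,3],d
def onz(n,px,z,c=None):
    o,d=rays(n,px,c); return o+d*((z-o[2])/d[:,2])[:,None]
def blobs(img,lo,hi,amin,roi=None):
    m=cv2.inRange(cv2.cvtColor(img,cv2.COLOR_RGB2HSV),lo,hi)
    if roi: k=np.zeros_like(m);x0,y0,x1,y1=roi;k[y0:y1,x0:x1]=255;m&=k
    n,l,s,ce=cv2.connectedComponentsWithStats(m)
    return m,[(s[i,4],ce[i],s[i,:4]) for i in range(1,n) if s[i,4]>=amin]
def st():
    s=manip.read_state();q=s["tool_rot"];return s,np.array(s["tcp_pos"]),R.from_quat([q[1],q[2],q[3],q[0]])
E
python3 - <<'E'
from h import *
a=cv2.imread("pics/top.png")[...,::-1].copy()
c=manip.get_calibration("top")
for nm,roi,z in(("stand",(265,190,365,245),.014),("rail",(195,140,300,190),.012)):
  x0,y0,x1,y1=roi
  hsv=cv2.cvtColor(a,cv2.COLOR_RGB2HSV)
  m=np.zeros(a.shape[:2],np.uint8);m[y0:y1,x0:x1]=(hsv[y0:y1,x0:x1,1]>60)*255
  cs=max(cv2.findContours(m,0,2)[0],key=cv2.contourArea)
  r=cv2.minAreaRect(cs);print(nm,r);print(onz("top",cv2.boxPoints(r),z,c).round(3)); print(onz("top",[r[0]],z,c).round(3))
m,b=blobs(a,(3,130,110),(18,255,255),5,(195,140,300,190))
for x in b:print(x[0],x[1].round(1),onz("top",[x[1]],.092,c).round(3))
print("tray",onz("top",[[176,199],[236,199],[236,243],[176,243],[206,221]],.032,c).round(3).tolist())
cv2.imwrite("pics/crop.png",cv2.resize(a[90:250,170:400],None,fx=3.4,fy=3.4,interpolation=2)[...,::-1])
w=manip.get_calibration("wrist");s,p,r=st()
T=np.array(w["T"]);print("cam in tool",r.inv().apply(T[:3,3]-p).round(3),(r.inv().as_matrix()@T[:3,:3]).round(2).tolist(),np.round(w["K"],0).tolist())
E
```

```text
stand ((313.23602294921875, 216.54800415039062), (25.31229019165039, 77.01017761230469), 79.69515228271484)
[[ 0.436 -0.036  0.014]
 [ 0.466 -0.23   0.014]
 [ 0.402 -0.239  0.014]
 [ 0.373 -0.046  0.014]]
[[ 0.419 -0.138  0.014]]
rail ((243.0, 164.5), (49.0, 96.0), 90.0)
[[ 0.623  0.158  0.012]
 [ 0.616 -0.087  0.012]
 [ 0.491 -0.084  0.012]
 [ 0.497  0.16   0.012]]
[[0.556 0.037 0.012]]
12 [278.3 146. ] [[ 0.59  -0.051  0.092]]
12 [253.6 149.8] [[0.583 0.008 0.092]]
11 [234.3 152.8] [[0.577 0.054 0.092]]
12 [211.  156.5] [[0.569 0.11  0.092]]
12 [281.  163.5] [[ 0.548 -0.056  0.092]]
13 [256.3 167.5] [[0.54  0.003 0.092]]
12 [237.  170.5] [[0.534 0.049 0.092]]
12 [214.1 173.9] [[0.528 0.103 0.092]]
tray [[0.472, 0.206, 0.032], [0.468, 0.056, 0.032], [0.359, 0.058, 0.032], [0.363, 0.208, 0.032], [0.416, 0.132, 0.032]]
cam in tool [ 0.078 -0.001 -0.142] [[-0.0, 0.95, 0.31], [1.0, -0.0, 0.0], [0.0, 0.31, -0.95]] [[298.0, 0.0, 253.0], [0.0, 298.0, 191.0], [0.0, 0.0, 1.0]]
```

View pics/crop.png

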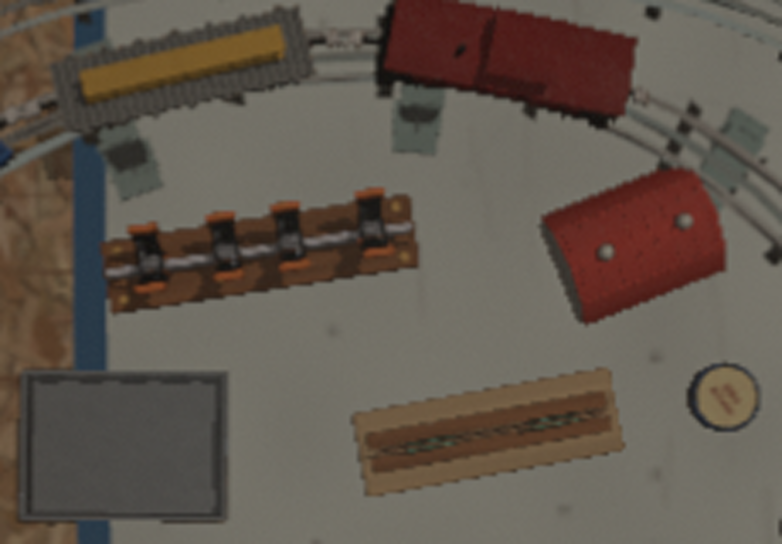

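The rail's +x yaw is about 0.13 rad and the stand's about 0.15. The clamps are near y = -0.053, 0.006, 0.052 and 0.107. Next I go above for a wrist view.

```bash
cat > go.py <<'E'
# usage: go.py x y z yaw(of tool y axis): prints rel rotvec & shift in the tool's axes
import sys
from h import *
def rel(x,y,z,yaw,f=None):
    s,p,r=st()
    Y=np.array([np.cos(yaw),np.sin(yaw),0]);Z=np.array([0,0,-1.]);X=np.cross(Y,Z)
    g=R.from_matrix(np.c_[X,Y,Z]); 
    return (r.inv()*g).as_rotvec().round(4), r.inv().apply(np.array([x,y,z])-p).round(4)
if __name__=="__main__":
    a=list(map(float,sys.argv[1:]))
    for i in range(0,len(a),4): print(*rel(*a[i:i+4]))
E
python3 go.py .5 .0 .24 .13
```

```text
[-1.1000e-03  7.0000e-04  1.1601e+00] [-0.4804 -0.4861 -0.0088]
```

```bash
python3 inch.py '{"rx": [0,0,0,0,0],"ry": [0,0,0,0,0],"rz": [0.12,0.24,0.36,0.48,0.6],"dx": [-0.043,-0.086,-0.129,-0.172,-0.215],"dy": [-0.044,-0.088,-0.132,-0.176,-0.22],"dz": [0,0,0,0,0],"jaw": [0.085,0.085,0.085,0.085,0.085]}'; python3 go.py .5 .0 .24 .13
```

```text
clock: 0.72
tcp_pos: [0.3193, 0.3277, 0.2312]
tool_rot: [0.0, 0.428, 0.904, 0.0]
wrist_force: [1.5, 0.6, 0.2]
width: 0.0851
grasp_force: 0.0
[1.000e-04 1.000e-04 5.565e-01] [-0.368  -0.068  -0.0088]
```

```bash
python3 inch.py '{"rx": [0,0,0,0,0],"ry": [0,0,0,0,0],"rz": [0.11,0.22,0.33,0.44,0.556],"dx": [-0.061,-0.122,-0.183,-0.244,-0.305],"dy": [-0.011,-0.022,-0.033,-0.044,-0.055],"dz": [-0.002,-0.004,-0.006,-0.008,-0.008],"jaw": [0.085,0.085,0.085,0.085,0.085]}'; python3 go.py .5 .0 .24 .13
python3 - <<'E'
from h import *
c=manip.get_calibration("wrist");a=manip.capture("wrist");cv2.imwrite("pics/w1.png",a[...,::-1])
import pickle;pickle.dump(c,open("w1.pkl","wb"));print(np.round(c["T"],3).tolist())
E
```

```text
clock: 1.35
tcp_pos: [0.4712, 0.0573, 0.2395]
tool_rot: [0.0, 0.66, 0.752, 0.0]
wrist_force: [0.3, 0.6, -0.7]
width: 0.0853
grasp_force: 0.0
[ 0.0005 -0.0001  0.0001] [-0.0606  0.0211 -0.0005]
[[0.992, -0.123, -0.041, 0.462], [0.129, 0.942, 0.309, 0.135], [0.001, -0.311, 0.95, 0.381], [0.0, 0.0, 0.0, 1.0]]
```

View pics/w1.png

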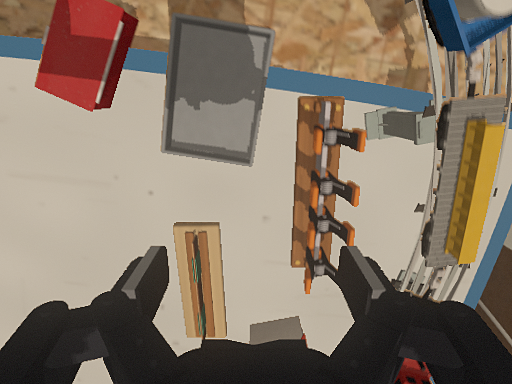

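The wrist view shows the tray (172–272, 15–165), the rail with clamps around (325,137), (325,187), (320,228) and (318,265), and the stand (174–227, 222–338). I'll enlarge for accurate points.

```bash
python3 - <<'E'
import cv2
a=cv2.imread("pics/w1.png")
r=cv2.resize(a[90:300,285:375],None,fx=2.8,fy=2.8,interpolation=2);s=cv2.resize(a[212:347,165:237],None,fx=4,fy=4,interpolation=2)
h=600;r=cv2.copyMakeBorder(r,0,h-r.shape[0],0,10,0);s=cv2.copyMakeBorder(s,0,h-s.shape[0],0,0,0)
cv2.imwrite("pics/c2.png",cv2.hconcat([r,s]));print(r.shape,s.shape)
E
```

```text
(600, 262, 3) (600, 288, 3)
```

View pics/c2.png

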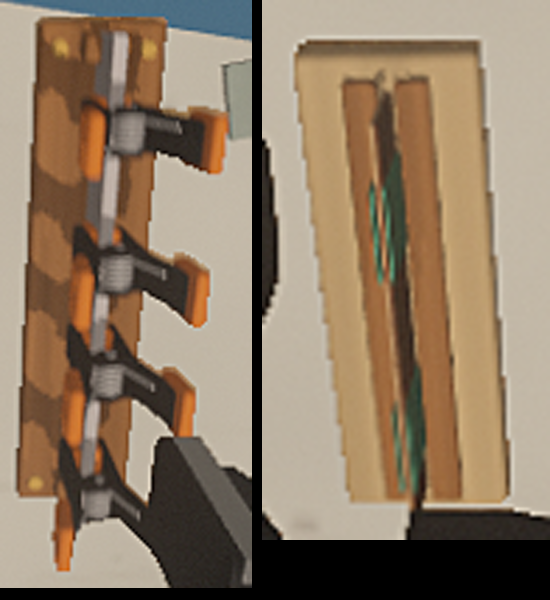

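The crop shows the bar-top strip running from crop (119,35) to (92,440), the stand's top-face corners, and the cauls centred near crop (384,232) and (405,447).

```bash
python3 - <<'E'
from h import *
import pickle;c=pickle.load(open("w1.pkl","rb"))
f=lambda p:(np.array(p)/2.8+[285,90]); g=lambda p:((np.array(p)-[262,0])/4+[165,212])
def show(n,P,z):
  q=onz("wrist",P,z,c);print(n,q[:,:2].round(4).tolist());return q
q=show("foot TL TR BL",f([[38,18],[165,18],[18,495]]),.012);print(np.linalg.norm(q[0]-q[1]),np.linalg.norm(q[0]-q[2]))
mid=(q[1]+q[2])/2;d=q[0]-q[2];print("rail ctr",mid.round(4),"yaw",np.arctan2(-d[0],d[1]))
b=show("bar",f([[119,35],[92,440]]),.042);d=b[0]-b[1];print("yaw",np.arctan2(-d[0],d[1]),np.linalg.norm(d))
q=show("stand TL TR BL BR",g([[300,57],[481,54],[350,502],[509,500]]),.014);d=(q[0]+q[1]-q[2]-q[3])/2;print(q.mean(0).round(4),"yaw",np.arctan2(-d[0],d[1]),np.linalg.norm(d),np.linalg.norm(q[0]-q[1]))
q=show("cauls",g([[384,232],[405,447]]),.042);print(np.linalg.norm(q[0]-q[1]),q.mean(0))
d=q[0]-q[1];print("yaw",np.arctan2(-d[0],d[1]))
show("coils",f([[131,130],[118,272],[109,380],[97,503]]),.072)
show("padR",f([[215,142],[197,290],[180,402]]),.104)
show("padL",f([[95,135],[83,290],[75,405]]),.092)
show("tray",[[175,15],[272,28],[253,165],[163,152]],.032)
E
```

```text
foot TL TR BL [[0.5165, 0.1383], [0.5703, 0.1458], [0.5473, -0.0918]]
0.05427568015008139 0.23220625835466321
rail ctr [0.5588 0.027  0.012 ] yaw 0.1328645333456158
bar [[0.5448, 0.136], [0.5691, -0.0406]]
yaw 0.13656643591643117 0.17823186013522738
stand TL TR BL BR [[0.3791, -0.0488], [0.4399, -0.0396], [0.4064, -0.2395], [0.4684, -0.2297]]
[ 0.4234 -0.1394  0.014 ] yaw 0.14530509214209306 0.19238756314714023 0.06146524234685919
cauls [[0.4158, -0.0947], [0.4288, -0.1828]]
0.08908258397646412 [ 0.42232273 -0.13877401  0.042     ]
yaw 0.14676969262052633
coils [[0.5488, 0.1032], [0.5552, 0.0485], [0.5611, 0.0028], [0.568, -0.0548]]
padR [[0.5687, 0.1063], [0.5748, 0.0545], [0.5789, 0.011]]
padL [[0.5311, 0.1018], [0.5378, 0.0456], [0.5438, -0.0007]]
tray [[0.3706, 0.2035], [0.4737, 0.2037], [0.473, 0.0531], [0.3649, 0.0552]]
```

Sizes check out: foot 232 mm vs 236, stand 192 vs 196, cauls 89 vs 90. Next I approach clamp D (+y end).

```bash
python3 go.py .549 .1045 .14 .136 .549 .1045 .071 .136
```

```text
[ 0.0026  0.0036 -0.0134] [0.0435 0.0801 0.0997]
[ 0.0026  0.0036 -0.0134] [0.0438 0.08   0.1687]
```

```bash
python3 inch.py '{"rx": [0,0,0,0,0],"ry": [0,0,0,0,0],"rz": [0,-0.01,-0.01,-0.01,-0.01],"dx": [0.022,0.0435,0.0437,0.0437,0.0437],"dy": [0.04,0.08,0.08,0.08,0.08],"dz": [0.025,0.06,0.1,0.15,0.1685],"jaw": [0.085,0.085,0.085,0.085,0.07]}'; python3 go.py .549 .1045 .071 .136
python3 - <<'E'
from h import *
c=manip.get_calibration("wrist");a=manip.capture("wrist");cv2.imwrite("pics/w2.png",a[...,::-1])
E
```

```text
clock: 2.02
tcp_pos: [0.5419, 0.113, 0.068]
tool_rot: [-0.001, 0.654, 0.756, -0.002]
wrist_force: [-0.3, 0.5, -0.0]
width: 0.0706
grasp_force: 0.0
[-0.0049  0.0003  0.0082] [-0.0094  0.0058 -0.003 ]
```

View pics/w2.png

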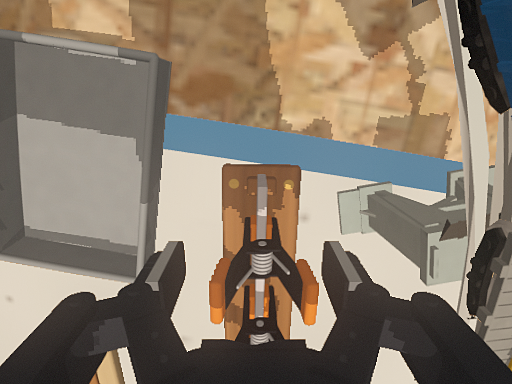

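The picture shows the handle pads at columns 210–318 (mid 264) and the fingers' middle near 254. The tool is about 5 mm short, which agrees with the computed residual, so I correct it and squeeze.

```bash
python3 inch.py '{"rx": [0,0,0,0,0],"ry": [0,0,0,0,0],"rz": [0.008,0.008,0.008,0.008,0.008],"dx": [-0.0094,-0.0094,-0.0094,-0.0094,-0.0094],"dy": [0.0058,0.0058,0.0058,0.0058,0.0058],"dz": [-0.003,-0.003,-0.003,-0.003,-0.003],"jaw": [0.06,0.04,0.04,0.04,0.04]}';python3 go.py .549 .1045 .071 .136; python3 -c "
from h import *
cv2.imwrite('pics/w3.png',manip.capture('wrist')[...,::-1])"
```

```text
clock: 2.7
tcp_pos: [0.5511, 0.1049, 0.0741]
tool_rot: [0.0, 0.657, 0.754, 0.0]
wrist_force: [-0.4, 0.0, -0.3]
width: 0.0397
grasp_force: 5.3
[ 0.0004 -0.      0.    ] [-0.0001 -0.0022  0.0031]
```

View pics/w3.png

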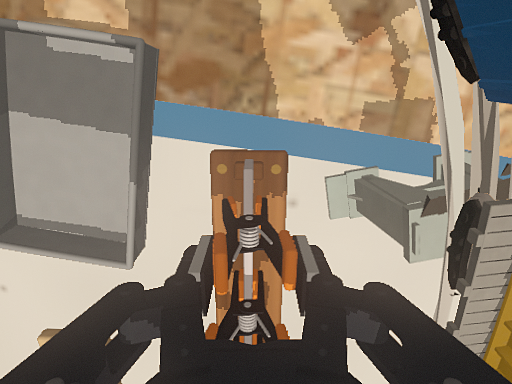

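D reads 5.3 N, so it is tired. The picture shows the fingers on its pads (rows 236–310) and centred. I slide along to C.

```bash
python3 inch.py '{"rx": [0,0,0,0,0],"ry": [0,0,0,0,0],"rz": [0,0,0,0,0],"dx": [0,0,-0.055,-0.055,-0.055],"dy": [0,-0.001,-0.001,-0.001,-0.001],"dz": [0,0.002,0.002,0.002,0.002],"jaw": [0.07,0.07,0.07,0.05,0.04]}'; python3 inch.py '{"rx": [0,0,0],"ry": [0,0,0],"rz": [0,0,0],"dx": [0,0,0],"dy": [0,0,0],"dz": [0,0,0],"jaw": [0.04,0.04,0.04]}'
```

```text
clock: 3.38
tcp_pos: [0.5573, 0.0502, 0.0716]
tool_rot: [-0.0, 0.658, 0.753, -0.0]
wrist_force: [0.4, 0.0, -0.7]
width: 0.0407
grasp_force: 16.7
clock: 3.75
tcp_pos: [0.5575, 0.0507, 0.0718]
tool_rot: [0.0, 0.657, 0.754, 0.0]
wrist_force: [0.6, 1.3, -1.0]
width: 0.0401
grasp_force: 16.7
```

```bash
python3 inch.py '{"rx": [0,0,0,0,0],"ry": [0,0,0,0,0],"rz": [0,0,0,0,0],"dx": [0,0,-0.046,-0.046,-0.046],"dy": [0,0,0,0,0],"dz": [0,0,0,0,0],"jaw": [0.07,0.07,0.07,0.05,0.04]}'; python3 inch.py '{"rx": [0,0,0],"ry": [0,0,0],"rz": [0,0,0],"dx": [0,0,0],"dy": [0,0,0],"dz": [0,0,0],"jaw": [0.04,0.04,0.04]}'
```

```text
clock: 4.38
tcp_pos: [0.5635, 0.0047, 0.0717]
tool_rot: [-0.0, 0.658, 0.753, -0.0]
wrist_force: [0.1, 0.4, -0.6]
width: 0.0403
grasp_force: 17.0
clock: 4.75
tcp_pos: [0.5637, 0.0051, 0.0718]
tool_rot: [-0.0, 0.657, 0.754, -0.0]
wrist_force: [0.8, 0.2, -0.9]
width: 0.0407
grasp_force: 17.0
```

```bash
python3 inch.py '{"rx": [0,0,0,0,0],"ry": [0,0,0,0,0],"rz": [0,0,0,0,0],"dx": [0,0,-0.058,-0.058,-0.058],"dy": [0,0,0,0,0],"dz": [0,0,0,0,0],"jaw": [0.07,0.07,0.07,0.05,0.04]}'; python3 inch.py '{"rx": [0,0,0],"ry": [0,0,0],"rz": [0,0,0],"dx": [0,0,0],"dy": [0,0,0],"dz": [0,0,0],"jaw": [0.04,0.04,0.04]}'; python3 -c "
from h import *
cv2.imwrite('pics/w4.png',manip.capture('wrist')[...,::-1])"
```

```text
clock: 5.38
tcp_pos: [0.5714, -0.0528, 0.0717]
tool_rot: [-0.0, 0.658, 0.753, -0.0]
wrist_force: [0.3, 0.4, -0.7]
width: 0.0402
grasp_force: 5.1
clock: 5.75
tcp_pos: [0.5716, -0.0523, 0.0718]
tool_rot: [-0.0, 0.657, 0.754, -0.0]
wrist_force: [-0.3, 0.2, -0.8]
width: 0.0402
grasp_force: 5.0
```

View pics/w4.png

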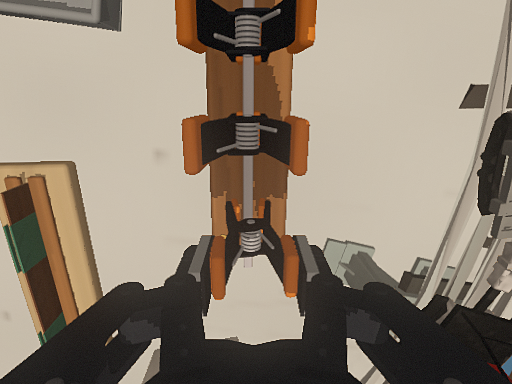

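C and B are sound at about 17 N; A and D are tired at about 5 N. In the picture B (row 135) and C (row 25) still straddle the bar. I take B next: slide back, squeeze to 35 mm and lift.

```bash
python3 inch.py '{"rx": [0,0,0,0,0],"ry": [0,0,0,0,0],"rz": [0,0,0,0,0],"dx": [0,0,0.0575,0.0575,0.0575],"dy": [0,0,0,0,0],"dz": [0,0,0,0,0],"jaw": [0.07,0.07,0.07,0.05,0.035]}'; python3 inch.py '{"rx": [0,0,0,0,0],"ry": [0,0,0,0,0],"rz": [0,0,0,0,0],"dx": [0,0,0,0,0],"dy": [0,0,0,0,0],"dz": [0,0,-0.02,-0.06,-0.095],"jaw": [0.035,0.035,0.035,0.035,0.035]}'; python3 go.py .4288 -.1828 .17 .146 .4288 -.1828 .072 .146
```

```text
clock: 6.42
tcp_pos: [0.5639, 0.0041, 0.0718]
tool_rot: [0.0, 0.657, 0.754, -0.0]
wrist_force: [0.3, -0.6, -1.2]
width: 0.036
grasp_force: 29.8
clock: 7.05
tcp_pos: [0.5639, 0.0035, 0.1679]
tool_rot: [0.0, 0.658, 0.753, -0.0]
wrist_force: [1.2, 0.6, -0.7]
width: 0.0356
grasp_force: 30.2
[-0.      0.     -0.0109] [-0.1664 -0.159  -0.0021]
[-0.      0.     -0.0109] [-0.1664 -0.159   0.0959]
```

```bash
python3 inch.py '{"rx": [0,0,0,0,0],"ry": [0,0,0,0,0],"rz": [0,-0.011,-0.011,-0.011,-0.011],"dx": [-0.04,-0.08,-0.122,-0.1664,-0.1664],"dy": [-0.04,-0.08,-0.12,-0.159,-0.159],"dz": [0,0,0,0,0.02],"jaw": [0.035,0.035,0.035,0.035,0.035]}'; python3 inch.py '{"rx": [0,0],"ry": [0,0],"rz": [0,0],"dx": [0,0],"dy": [0,0],"dz": [0,0],"jaw": [0.035,0.035]}'; python3 go.py .4288 -.1828 .072 .146; python3 -c "
from h import *
import pickle;pickle.dump(manip.get_calibration('wrist'),open('w5.pkl','wb'))
cv2.imwrite('pics/w5.png',manip.capture('wrist')[...,::-1])"
```

```text
clock: 7.68
tcp_pos: [0.4276, -0.1859, 0.1478]
tool_rot: [0.001, 0.655, 0.755, 0.0]
wrist_force: [0.2, 0.5, -1.1]
width: 0.0357
grasp_force: 30.2
clock: 7.92
tcp_pos: [0.4292, -0.1822, 0.1472]
tool_rot: [0.0, 0.653, 0.757, 0.0]
wrist_force: [0.6, 0.5, -0.1]
width: 0.0356
grasp_force: 30.2
[0.0001 0.     0.0013] [-0.0005 -0.0005  0.0752]
```

View pics/w5.png

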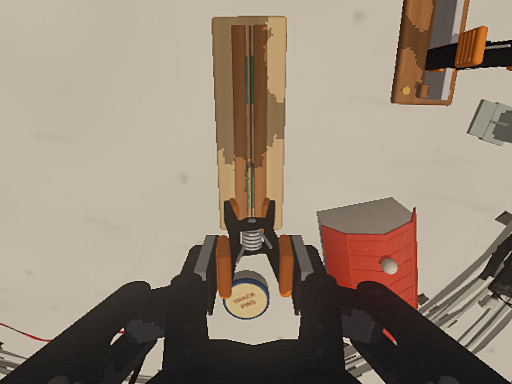

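The picture shows clamp B held at (250,235), with green cauls at about (248,75) and (249,185), partly behind the clamp. I check their line against this view.

```bash
python3 - <<'E'
from h import *
import pickle;c=pickle.load(open("w5.pkl","rb"))
a=cv2.imread("pics/w5.png")[...,::-1].copy()
m,b=blobs(a,(65,60,30),(100,255,255),4,(225,30,280,225))
for n,ce,bb in b: print(n,ce.round(1),bb)
hsv=cv2.cvtColor(a,cv2.COLOR_RGB2HSV)
for v in (50,65,75,85,95,120,150,170,180,190): print(v,a[v,240:258].sum(1).tolist(),np.flatnonzero(m[v])[[0,-1]] if m[v].any() else '')
q=onz("wrist",[[213,17],[286,17]],.014,c);print(q.round(4),np.linalg.norm(q[0]-q[1]))
q=onz("wrist",[[249,40],[250,75],[249.5,185]],.039,c);print(q.round(4))
E
```

```text
46 [246.   79.5] [246  57   1  46]
46 [252.   79.5] [252  57   1  46]
20 [247.  178.5] [247 169   1  20]
11 [253. 202.] [253 197   1  11]
50 [223, 227, 213, 213, 206, 198, 287, 305, 282, 187, 123, 230, 297, 204, 179, 194, 195, 201] 
65 [203, 225, 213, 215, 201, 166, 182, 227, 290, 198, 130, 165, 192, 153, 194, 201, 207, 198] [246 252]
75 [216, 218, 214, 222, 212, 177, 178, 220, 298, 225, 123, 157, 180, 145, 197, 195, 196, 203] [246 252]
85 [217, 225, 231, 218, 215, 199, 188, 228, 295, 224, 133, 148, 189, 166, 190, 197, 206, 207] [246 252]
95 [213, 222, 223, 223, 215, 207, 181, 245, 302, 261, 107, 152, 186, 177, 191, 199, 208, 201] [246 252]
120 [234, 236, 231, 225, 217, 210, 221, 283, 294, 266, 145, 188, 275, 249, 192, 198, 221, 231] 
150 [249, 229, 241, 229, 226, 219, 221, 275, 314, 265, 195, 170, 266, 288, 202, 227, 222, 236] 
170 [343, 336, 337, 330, 303, 213, 217, 180, 333, 450, 348, 204, 226, 213, 257, 326, 335, 332] [247 247]
180 [338, 342, 329, 327, 332, 296, 217, 272, 391, 443, 351, 189, 238, 299, 242, 320, 336, 330] [247 247]
190 [346, 343, 333, 329, 304, 221, 217, 256, 341, 383, 357, 186, 255, 301, 244, 328, 328, 332] [247 247]
[[ 0.3773 -0.0495  0.014 ]
 [ 0.4371 -0.0406  0.014 ]] 0.06048068401055029
[[ 0.4102 -0.0666  0.039 ]
 [ 0.4146 -0.0917  0.039 ]
 [ 0.4272 -0.1816  0.039 ]]
```

Caul_2 is about 1.5 mm further -x than the tool. I lower it and release.

```bash
python3 inch.py '{"rx": [0,0,0,0,0],"ry": [0,0,0,0,0],"rz": [0,0,0,0,0],"dx": [-0.0005,-0.0005,-0.0005,-0.0005,-0.0005],"dy": [-0.0015,-0.0015,-0.0015,-0.0015,-0.0015],"dz": [0.03,0.055,0.07,0.0752,0.0752],"jaw": [0.035,0.035,0.035,0.035,0.035]}'; python3 inch.py '{"rx": [0,0,0,0,0],"ry": [0,0,0,0,0],"rz": [0,0,0,0,0],"dx": [0,0,0,0,0],"dy": [0,0,0,0,0],"dz": [0,0,0,-0.05,-0.07],"jaw": [0.05,0.065,0.075,0.075,0.075]}'; python3 -c "
from h import *
cv2.imwrite('pics/w6.png',manip.capture('wrist')[...,::-1])"; python3 go.py .5575 .0505 .14 .134 .5575 .0505 .0715 .134
```

```text
clock: 8.6
tcp_pos: [0.4281, -0.183, 0.072]
tool_rot: [0.0, 0.653, 0.757, 0.0]
wrist_force: [0.4, 0.1, 0.1]
width: 0.0358
grasp_force: 30.2
clock: 9.22
tcp_pos: [0.4284, -0.1834, 0.1437]
tool_rot: [0.001, 0.653, 0.757, 0.0]
wrist_force: [0.6, -0.3, -0.3]
width: 0.0751
grasp_force: 0.0
[0.0042 0.0026 0.013 ] [0.213  0.1611 0.0054]
[0.0042 0.0026 0.013 ] [0.2132 0.1609 0.0739]
```

View pics/w6.png

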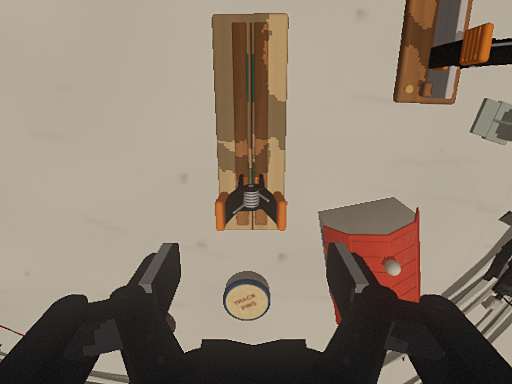

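Clamp B stands on caul_2 at (250,200), upright over the strip; tin undisturbed. That is my tenth picture, so from here I check with numbers only. Next is C.

```bash
python3 inch.py '{"rx": [0,0,0,0,0],"ry": [0,0,0,0,0],"rz": [0,0,0.013,0.013,0.013],"dx": [0.045,0.09,0.135,0.18,0.213],"dy": [0.034,0.068,0.102,0.136,0.161],"dz": [0,0,0,0,0],"jaw": [0.075,0.075,0.075,0.075,0.075]}'; python3 inch.py '{"rx": [0,0],"ry": [0,0],"rz": [0,0],"dx": [0,0],"dy": [0,0],"dz": [0,0],"jaw": [0.075,0.075]}'; python3 go.py .5575 .0505 .0716 .134
```

```text
clock: 9.9
tcp_pos: [0.5564, 0.0535, 0.1413]
tool_rot: [0.0, 0.658, 0.753, 0.0]
wrist_force: [-0.5, -0.7, -0.2]
width: 0.0755
grasp_force: 0.0
clock: 10.15
tcp_pos: [0.5548, 0.051, 0.141]
tool_rot: [-0.0, 0.658, 0.753, -0.001]
wrist_force: [-0.1, -1.5, -0.9]
width: 0.075
grasp_force: 0.0
[-0.0013  0.0002  0.0006] [-0.0009  0.0027  0.0694]
```

```bash
python3 inch.py '{"rx": [0,0,0,0,0],"ry": [0,0,0,0,0],"rz": [0,0,0,0,0],"dx": [-0.001,-0.001,-0.001,-0.001,-0.001],"dy": [0.0027,0.0027,0.0027,0.0027,0.0027],"dz": [0.035,0.0694,0.0694,0.0694,0.0694],"jaw": [0.075,0.075,0.06,0.045,0.035]}'; python3 inch.py '{"rx": [0,0,0,0,0],"ry": [0,0,0,0,0],"rz": [0,0,0,0,0],"dx": [0,0,0,0,0],"dy": [0,0,0,0,0],"dz": [0,0,-0.02,-0.06,-0.095],"jaw": [0.035,0.035,0.035,0.035,0.035]}'; python3 go.py .415 -.095 .167 .146
```

```text
clock: 10.78
tcp_pos: [0.5592, 0.0504, 0.0736]
tool_rot: [0.001, 0.658, 0.753, 0.001]
wrist_force: [0.2, -1.0, 0.0]
width: 0.0356
grasp_force: 29.8
clock: 11.4
tcp_pos: [0.5583, 0.0507, 0.1685]
tool_rot: [0.0, 0.658, 0.753, 0.0]
wrist_force: [0.4, 0.8, -1.1]
width: 0.0357
grasp_force: 29.8
[ 0.0002  0.     -0.0118] [-0.1253 -0.1615  0.0015]
```

```bash
python3 inch.py '{"rx": [0,0,0,0,0],"ry": [0,0,0,0,0],"rz": [0,-0.012,-0.012,-0.012,-0.012],"dx": [-0.031,-0.062,-0.094,-0.1253,-0.1253],"dy": [-0.04,-0.08,-0.12,-0.1615,-0.1615],"dz": [0,0,0,0,0.02],"jaw": [0.035,0.035,0.035,0.035,0.035]}'; python3 inch.py '{"rx": [0,0],"ry": [0,0],"rz": [0,0],"dx": [0,0],"dy": [0,0],"dz": [0,0],"jaw": [0.035,0.035]}'; python3 go.py .415 -.095 .073 .146;python3 - <<'E'
from h import *
c=manip.get_calibration("wrist");a=manip.capture("wrist")
cv2.imwrite("pics/w7.png",a[...,::-1])
m,b=blobs(a,(65,60,30),(100,255,255),4,(225,30,280,300))
for n,ce,bb in b: print(n,ce.round(1),bb,onz("wrist",[ce],.042,c)[0].round(4))
E
```

```text
clock: 12.02
tcp_pos: [0.4136, -0.0969, 0.1481]
tool_rot: [0.001, 0.655, 0.756, 0.0]
wrist_force: [0.6, -0.0, -1.7]
width: 0.0356
grasp_force: 29.8
clock: 12.28
tcp_pos: [0.4156, -0.0949, 0.1477]
tool_rot: [0.0, 0.653, 0.757, 0.0]
wrist_force: [0.1, -0.7, -1.2]
width: 0.0361
grasp_force: 29.8
[0.0005 0.0001 0.0005] [-0.     -0.0007  0.0747]
15 [247. 175.] [247 168   1  15] [ 0.4101 -0.0849  0.042 ]
29 [253. 191.] [253 177   1  29] [ 0.4173 -0.0985  0.042 ]
5 [248. 203.] [248 201   1   5] [ 0.4146 -0.1102  0.042 ]
18 [253.  267.5] [253 259   1  18] [ 0.4285 -0.1748  0.042 ]
```

```bash
python3 inch.py '{"rx": [0,0,0,0,0],"ry": [0,0,0,0,0],"rz": [0,0,0,0,0],"dx": [0,0,0,0,0],"dy": [-0.0012,-0.0012,-0.0012,-0.0012,-0.0012],"dz": [0.03,0.055,0.07,0.0747,0.0747],"jaw": [0.035,0.035,0.035,0.035,0.035]}'; python3 inch.py '{"rx": [0,0,0,0,0],"ry": [0,0,0,0,0],"rz": [0,0,0,0,0],"dx": [0,0,0,0,0],"dy": [0,0,0,0,0],"dz": [0,0,0,-0.05,-0.07],"jaw": [0.05,0.065,0.075,0.075,0.075]}'; python3 - <<'E'
from h import *
c=manip.get_calibration("wrist");a=manip.capture("wrist");cv2.imwrite("pics/w8.png",a[...,::-1])
m,b=blobs(a,(3,170,110),(16,255,255),15,(190,100,320,330))
for n,ce,bb in b: print(n,ce.round(1),bb,onz("wrist",[ce],.092,c)[0].round(4))
E
python3 go.py .5716 -.0530 .144 .134
```

```text
clock: 12.95
tcp_pos: [0.4144, -0.0951, 0.0728]
tool_rot: [0.0, 0.653, 0.757, 0.0]
wrist_force: [-0.1, -0.5, 0.3]
width: 0.0359
grasp_force: 29.8
clock: 13.58
tcp_pos: [0.4148, -0.0955, 0.1445]
tool_rot: [0.001, 0.654, 0.757, 0.001]
wrist_force: [0.8, 0.1, -0.1]
width: 0.075
grasp_force: 0.0
34 [245.  175.5] [244 170   3  12] [ 0.4071 -0.0717  0.092 ]
36 [256.6 175.7] [255 170   4  11] [ 0.4148 -0.0707  0.092 ]
318 [220.1 209. ] [215 189  13  39] [ 0.3931 -0.0982  0.092 ]
303 [280.8 208.4] [274 189  13  39] [ 0.4351 -0.0917  0.092 ]
59 [246.7 269.8] [245 258   4  23] [ 0.4184 -0.1444  0.092 ]
63 [256.8 268.5] [255 258   4  21] [ 0.4257 -0.1422  0.092 ]
234 [225.6 314.2] [221 295  11  35] [ 0.4073 -0.188   0.092 ]
228 [277.8 313.5] [272 294  11  36] [ 0.4487 -0.1813  0.092 ]
33 [318.3 314.1] [317 307   3  18] [ 0.4812 -0.1775  0.092 ]
[0.0045 0.0017 0.0119] [0.0196 0.1605 0.0028]
```

Both sound clamps stand on their cauls: pad midpoints are (.414,-.095) and (.428,-.185), at the right height and width. Next is the tired clamp A.

```bash
python3 inch.py '{"rx": [0,0,0,0,0],"ry": [0,0,0,0,0],"rz": [0,0.012,0.012,0.012,0.012],"dx": [0.005,0.01,0.0196,0.0196,0.0196],"dy": [0.05,0.11,0.1605,0.1605,0.1605],"dz": [0,0,0,0,0],"jaw": [0.075,0.075,0.075,0.075,0.075]}'; python3 go.py .5716 -.0525 .0716 .134
```

```text
clock: 14.25
tcp_pos: [0.5685, -0.0525, 0.1416]
tool_rot: [-0.001, 0.658, 0.753, -0.001]
wrist_force: [-0.3, -0.6, -0.2]
width: 0.075
grasp_force: 0.0
[-0.0021 -0.0003  0.0004] [-0.0005  0.0032  0.07  ]
```

```bash
python3 inch.py '{"rx": [0,0,0,0,0],"ry": [0,0,0,0,0],"rz": [0,0,0,0,0],"dx": [-0.0005,-0.0005,-0.0005,-0.0005,-0.0005],"dy": [0.003,0.003,0.003,0.003,0.003],"dz": [0.035,0.07,0.07,0.07,0.07],"jaw": [0.075,0.075,0.06,0.045,0.035]}'; python3 inch.py '{"rx": [0,0,0,0,0],"ry": [0,0,0,0,0],"rz": [0,0,0,0,0],"dx": [0,0,0,0,0],"dy": [0,0,0,0,0],"dz": [0,0,-0.02,-0.06,-0.1],"jaw": [0.035,0.035,0.035,0.035,0.035]}'; python3 go.py .395 .095 .172 1.57
```

```text
clock: 14.88
tcp_pos: [0.5736, -0.0529, 0.074]
tool_rot: [0.001, 0.658, 0.753, 0.001]
wrist_force: [-0.0, -1.0, -0.8]
width: 0.0353
grasp_force: 9.5
clock: 15.5
tcp_pos: [0.5726, -0.0525, 0.1735]
tool_rot: [-0.0, 0.658, 0.753, -0.0]
wrist_force: [0.8, -0.6, -0.1]
width: 0.0347
grasp_force: 9.5
[-4.0000e-04 -5.0000e-04 -1.4359e+00] [ 0.17   -0.1563  0.0016]
```

```bash
python3 inch.py '{"rx": [0,0,0,0,0],"ry": [0,0,0,0,0],"rz": [-0.18,-0.36,-0.54,-0.72,-0.9],"dx": [0.02,0.05,0.09,0.13,0.17],"dy": [-0.04,-0.08,-0.11,-0.135,-0.156],"dz": [0,0,0,0,0],"jaw": [0.035,0.035,0.035,0.035,0.035]}'; python3 inch.py '{"rx": [0,0,0,0,0],"ry": [0,0,0,0,0],"rz": [-0.18,-0.36,-0.536,-0.536,-0.536],"dx": [0,0,0,0,0],"dy": [0,0,0,0,0],"dz": [0,0,0,0,0],"jaw": [0.035,0.035,0.035,0.035,0.035]}'; python3 go.py .395 .095 .172 1.57
```

```text
clock: 16.12
tcp_pos: [0.3943, 0.0959, 0.1728]
tool_rot: [0.0, 0.263, 0.965, 0.0]
wrist_force: [1.6, 0.7, 0.5]
width: 0.035
grasp_force: 9.5
clock: 16.75
tcp_pos: [0.3955, 0.095, 0.1726]
tool_rot: [0.0, 0.002, 1.0, 0.0]
wrist_force: [-0.3, -0.1, -0.2]
width: 0.0352
grasp_force: 9.5
[ 0.      0.0001 -0.0039] [ 0.0005 -0.      0.0006]
```

```bash
python3 inch.py '{"rx": [0,0,0,0,0],"ry": [0,0,0,0,0],"rz": [0,0,0,0,0],"dx": [0,0,0,0,0],"dy": [0,0,0,0,0],"dz": [0.05,0.09,0.11,0.116,0.116],"jaw": [0.035,0.035,0.035,0.035,0.035]}'; python3 inch.py '{"rx": [0,0,0,0,0],"ry": [0,0,0,0,0],"rz": [0,0,0,0,0],"dx": [0,0,0,0,0],"dy": [0,0,0.02,0.045,0.045],"dz": [0,0,-0.005,-0.01,-0.01],"jaw": [0.05,0.06,0.06,0.06,0.06]}';python3 inch.py '{"rx": [0,0,0],"ry": [0,0,0],"rz": [0,0,0],"dx": [0,0,0],"dy": [0,0,0],"dz": [-0.06,-0.11,-0.11],"jaw": [0.085,0.085,0.085]}'; python3 - <<'E'
from h import *
for cam in("top",):
  c=manip.get_calibration(cam);a=manip.capture(cam);cv2.imwrite("pics/t9.png",a[...,::-1])
c=manip.get_calibration("wrist");a=manip.capture("wrist");cv2.imwrite("pics/w9.png",a[...,::-1])
m,b=blobs(a,(3,170,110),(16,255,255),15)
for n,ce,bb in b: print(n,ce.round(1),bb,onz("wrist",[ce],.02,c)[0].round(4))
E
python3 go.py .551 .1045 .15 .134
```

```text
clock: 17.38
tcp_pos: [0.3964, 0.095, 0.0569]
tool_rot: [0.0, 0.002, 1.0, 0.0]
wrist_force: [-0.7, 1.9, 3.8]
width: 0.0354
grasp_force: 9.0
clock: 18.0
tcp_pos: [0.3961, 0.1411, 0.0669]
tool_rot: [0.001, -0.0, 1.0, 0.0]
wrist_force: [-0.0, 0.1, -0.1]
width: 0.06
grasp_force: 0.0
clock: 18.38
tcp_pos: [0.3977, 0.1401, 0.1796]
tool_rot: [0.003, 0.001, 1.0, 0.001]
wrist_force: [1.2, -0.9, 0.2]
width: 0.085
grasp_force: 0.0
702 [275.9 174.4] [261 157  32  34] [0.3989 0.1614 0.02  ]
53 [223.1 160.3] [215 159  16   4] [0.384  0.1071 0.02  ]
213 [382.3 183.5] [356 179  57  17] [0.4089 0.2746 0.02  ]
66 [ 34.9 187.3] [ 23 183  22   9] [ 0.4125 -0.0993  0.02  ]
59 [ 33.3 198.1] [ 23 194  25   8] [ 0.425  -0.1041  0.02  ]
104 [  6.2 231.8] [  0 225  15  15] [ 0.4664 -0.1482  0.02  ]
398 [216.2 323.7] [204 314  24  20] [0.5926 0.0911 0.02  ]
[4.0000e-04 4.0000e-04 1.4355e+00] [-0.1557 -0.0347  0.0265]
```

A lies in the tray: pads near (.399,.161), jaws near (.384,.107). Next is D.

```bash
python3 inch.py '{"rx": [0,0,0,0,0],"ry": [0,0,0,0,0],"rz": [0.18,0.36,0.54,0.72,0.9],"dx": [-0.03,-0.06,-0.09,-0.12,-0.1557],"dy": [-0.007,-0.014,-0.02,-0.027,-0.0347],"dz": [0,0,0,0,0],"jaw": [0.075,0.075,0.075,0.075,0.075]}'; python3 inch.py '{"rx": [0,0,0,0,0],"ry": [0,0,0,0,0],"rz": [0.18,0.36,0.5355,0.5355,0.5355],"dx": [0,0,0,0,0],"dy": [0,0,0,0,0],"dz": [0,0,0.02,0.025,0.025],"jaw": [0.075,0.075,0.075,0.075,0.075]}'; python3 go.py .551 .1045 .0725 .134
```

```text
clock: 19.1
tcp_pos: [0.5506, 0.1043, 0.1741]
tool_rot: [-0.002, 0.438, 0.899, -0.001]
wrist_force: [0.6, 0.1, 0.1]
width: 0.075
grasp_force: 0.0
clock: 19.73
tcp_pos: [0.5503, 0.1048, 0.1502]
tool_rot: [-0.001, 0.657, 0.754, -0.001]
wrist_force: [-0.2, -1.1, 0.1]
width: 0.0752
grasp_force: 0.0
[-0.0027  0.0002  0.0042] [-0.0004  0.0008  0.0777]
```

```bash
python3 inch.py '{"rx": [0,0,0,0,0],"ry": [0,0,0,0,0],"rz": [0.004,0.004,0.004,0.004,0.004],"dx": [0,0,0,0,0],"dy": [0.0008,0.0008,0.0008,0.0008,0.0008],"dz": [0.045,0.0777,0.0777,0.0777,0.0777],"jaw": [0.075,0.075,0.06,0.045,0.035]}'; python3 inch.py '{"rx": [0,0,0,0,0],"ry": [0,0,0,0,0],"rz": [0,0,0,0,0],"dx": [0,0,0,0,0],"dy": [0,0,0,0,0],"dz": [0,0,-0.02,-0.06,-0.1],"jaw": [0.035,0.035,0.035,0.035,0.035]}'; python3 go.py .446 .095 .172 1.57
```

```text
clock: 20.35
tcp_pos: [0.5531, 0.1055, 0.0754]
tool_rot: [0.001, 0.659, 0.752, 0.001]
wrist_force: [0.7, 0.1, -1.0]
width: 0.035
grasp_force: 8.9
clock: 20.98
tcp_pos: [0.5517, 0.1053, 0.1748]
tool_rot: [-0.0, 0.659, 0.752, -0.0]
wrist_force: [0.9, -1.0, -0.2]
width: 0.0349
grasp_force: 8.9
[-5.0000e-04 -4.0000e-04 -1.4394e+00] [ 0.0036 -0.1062  0.0029]
```

```bash
python3 inch.py '{"rx": [0,0,0,0,0],"ry": [0,0,0,0,0],"rz": [-0.18,-0.36,-0.54,-0.72,-0.9],"dx": [0.001,0.002,0.003,0.0036,0.0036],"dy": [-0.03,-0.06,-0.085,-0.1,-0.1062],"dz": [0,0,0,0,0],"jaw": [0.035,0.035,0.035,0.035,0.035]}'; python3 inch.py '{"rx": [0,0,0,0,0],"ry": [0,0,0,0,0],"rz": [-0.18,-0.36,-0.539,-0.539,-0.539],"dx": [0,0,0,0,0],"dy": [0,0,0,0,0],"dz": [0,0,0,0,0],"jaw": [0.035,0.035,0.035,0.035,0.035]}'; python3 go.py .446 .095 .172 1.57
```

```text
clock: 21.6
tcp_pos: [0.4453, 0.095, 0.174]
tool_rot: [0.0, 0.264, 0.965, 0.0]
wrist_force: [0.3, -0.2, -1.6]
width: 0.0349
grasp_force: 8.9
clock: 22.22
tcp_pos: [0.4462, 0.095, 0.1739]
tool_rot: [0.0, 0.003, 1.0, 0.0]
wrist_force: [-0.8, -0.2, -0.9]
width: 0.0352
grasp_force: 8.9
[ 0.      0.0002 -0.0044] [ 0.0002 -0.0001  0.0019]
```

```bash
python3 inch.py '{"rx": [0,0,0,0,0],"ry": [0,0,0,0,0],"rz": [0,0,0,0,0],"dx": [0,0,0,0,0],"dy": [0,0,0,0,0],"dz": [0.05,0.09,0.108,0.116,0.116],"jaw": [0.035,0.035,0.035,0.035,0.035]}'; python3 inch.py '{"rx": [0,0,0,0,0],"ry": [0,0,0,0,0],"rz": [0,0,0,0,0],"dx": [0,0,0,0,0],"dy": [0,0,0.02,0.045,0.045],"dz": [0,0,-0.005,-0.01,-0.01],"jaw": [0.05,0.06,0.06,0.06,0.06]}';python3 inch.py '{"rx": [0,0,0,0],"ry": [0,0,0,0],"rz": [0,0,0,0],"dx": [0,0,0,0],"dy": [0,0,0,0],"dz": [-0.06,-0.12,-0.14,-0.14],"jaw": [0.085,0.085,0.085,0.085]}'; python3 - <<'E'
from h import *
c=manip.get_calibration("wrist");a=manip.capture("wrist");cv2.imwrite("pics/w10.png",a[...,::-1])
m,b=blobs(a,(3,170,110),(16,255,255),15)
for n,ce,bb in b: print(n,ce.round(1),bb,onz("wrist",[ce],.02,c)[0].round(4))
E
```

```text
clock: 22.85
tcp_pos: [0.4474, 0.0948, 0.0583]
tool_rot: [0.001, 0.002, 1.0, -0.0]
wrist_force: [-0.3, -3.7, 6.2]
width: 0.0351
grasp_force: 13.4
clock: 23.48
tcp_pos: [0.4467, 0.1412, 0.0681]
tool_rot: [0.001, 0.0, 1.0, 0.0]
wrist_force: [0.2, -0.3, 1.5]
width: 0.0603
grasp_force: 0.0
clock: 23.98
tcp_pos: [0.4471, 0.1397, 0.2091]
tool_rot: [0.002, 0.001, 1.0, 0.0]
wrist_force: [0.0, 0.5, -0.7]
width: 0.085
grasp_force: 0.0
657 [275.  118.4] [260 107  31  25] [0.3953 0.1616 0.02  ]
28 [223.5 108.6] [216 108  16   2] [0.3848 0.1061 0.02  ]
64 [  4.3 125.9] [  0 123  11   7] [ 0.3997 -0.1449  0.02  ]
262 [381.8 137.8] [355 129  51  17] [0.416  0.2813 0.02  ]
76 [ 41.7 134.6] [ 30 131  24   8] [ 0.4105 -0.1016  0.02  ]
67 [ 44.5 143.7] [ 35 141  22   7] [ 0.4209 -0.1004  0.02  ]
581 [273.  165.8] [259 151  29  29] [0.448  0.1603 0.02  ]
43 [224.3 154. ] [217 153  15   3] [0.4343 0.1054 0.02  ]
174 [ 12.  169.9] [  0 163  26  14] [ 0.4513 -0.1483  0.02  ]
112 [375.1 250. ] [368 243  17  19] [0.557  0.2917 0.02  ]
```

```bash
python3 - <<'E'
from h import *
a=manip.capture("top");c=manip.get_calibration("top");o=cv2.imread("pics/top.png")[...,::-1].copy()
m,b=blobs(a,(3,130,110),(18,255,255),5,(170,180,360,250))
for n,ce,bb in b: print(n,ce.round(1),onz("top",[ce],.092,c)[0].round(3))
for n,(x0,y0,x1,y1) in dict(tin=(370,195,397,219),driver=(108,213,165,232),bottle=(138,168,160,190)).items():
  print(n,np.abs(a[y0:y1,x0:x1].astype(int)-o[y0:y1,x0:x1]).mean().round(1))
E
```

```text
16 [335.  204.5] [ 0.447 -0.181  0.092]
15 [296.7 211.5] [ 0.433 -0.09   0.092]
17 [338.6 222.4] [ 0.405 -0.188  0.092]
14 [300.4 229.4] [ 0.391 -0.097  0.092]
tin 0.8
driver 28.1
bottle 11.3
```

```bash
python3 - <<'E'
from h import *
a=manip.capture("top");o=cv2.imread("pics/top.png")[...,::-1].copy()
for n,i in(("o",o),("t9",cv2.imread("pics/t9.png")[...,::-1].copy()),("now",a)):
  for k,r in(("driver",(108,205,170,240)),("bottle",(130,160,168,198))):
    m,b=blobs(i,(0,130,60),(8,255,255),3,r);m2,b2=blobs(i,(170,130,60),(180,255,255),3,r)
    g=cv2.cvtColor(i,cv2.COLOR_RGB2GRAY)[r[1]:r[3],r[0]:r[2]]
    print(n,k,[(x[0],x[1].round(1)) for x in b+b2],g.mean())
E
```

```text
o driver [(np.int32(150), array([146.9, 222.6]))] 79.06912442396313
o bottle [] 70.29432132963989
t9 driver [] 89.3041474654378
t9 bottle [] 70.3005540166205
now driver [] 96.35622119815669
now bottle [] 79.83587257617728
```

The arm probably hides the driver in the top view, so I move aside and recheck.

```bash
python3 inch.py '{"rx": [0,0,0,0,0],"ry": [0,0,0,0,0],"rz": [0,0,0,0,0],"dx": [0,0.02,0.03,0.03,0.03],"dy": [-0.03,-0.08,-0.13,-0.18,-0.18],"dz": [-0.04,-0.06,-0.06,-0.06,-0.06],"jaw": [0.085,0.085,0.085,0.085,0.085]}'; python3 - <<'E'
from h import *
a=manip.capture("top");o=cv2.imread("pics/top.png")[...,::-1].copy();cv2.imwrite("pics/t10.png",a[...,::-1])
for n,i in(("o",o),("now",a)):
  m,b=blobs(i,(0,120,40),(8,255,255),3,(100,200,175,245));print(n,[(x[0],x[1].round(1)) for x in b])
for n,(x0,y0,x1,y1) in dict(tin=(370,195,397,219),driver=(108,213,165,232),bottle=(138,168,160,190)).items():
  print(n,np.abs(a[y0:y1,x0:x1].astype(int)-o[y0:y1,x0:x1]).mean().round(1))
E
```

```text
clock: 24.75
tcp_pos: [0.4151, -0.0426, 0.2664]
tool_rot: [-0.001, 0.003, 1.0, -0.0]
wrist_force: [-0.2, 0.4, 0.0]
width: 0.0849
grasp_force: 0.0
o [(np.int32(150), array([146.9, 222.6]))]
now [(np.int32(151), array([146.8, 222.6]))]
tin 2.1
driver 1.7
bottle 1.6
```

All bystanders are unmoved, so I hand in.

```bash
python3 -c "
from workcell import manip
print(manip.job_done())"
```

```text
the job is handed in; nothing more can be done
None
```

The job is handed in at about 25 s: the two sound clamps (about 17 N at 40 mm) are clipped over the two green cauls, the two tired ones (about 5 N) lie in the scrap tray, and the oil bottle, tin and screwdriver are unmoved.

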